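# Tip the standing carton into the label frame and slide it to the stop

## Task

One of the two biscuit cartons stands upright at the open end of the frame printed on the label sheet: without gripping or lifting it, push it near its top so that it topples towards the wooden stop bar and comes to lie flat on its broad face inside the frame. Then push its bottom end until its top end lies square against the stop bar. Leave the other carton standing where it is, do not disturb anything else, and finish with the hand clear.

Things in the scene. Friction and masses are not known exactly. Their poses are not given: they have to be found in the camera images.
- label_place: Fixed white sheet flat on the counter (too thin to feel) with a thin black printed frame, 230 mm long along its y axis, 140 mm wide along its x. Origin: frame centre on the counter top; z up. At the -y end (y = -115 mm) only a printed line; at the +y end a fixed light wood stop bar, 160 mm along x, 18 mm thick, 25 mm high, its face towards the frame at y = +115 mm
- stop_face (a point): Centre of the stop bar's face towards the frame: 115 mm from the frame's centre along +y of the label sheet, 12.5 mm above the counter.
- tall_carton: Rigid plain cardboard carton, 140 mm tall, 80 mm wide (its x), 42 mm thick (its y), about 0.2 kg. Origin: centre of its underside, z to its top end. Starts upright, either beyond the stop bar or in the frame: then 67 to 83 mm from the frame centre on the -y side, its y within 6 degrees of the frame's. Pushed along y near the top it tips over its bottom edge, past balance at 17 degrees (top moved 40 mm)
- tall_carton_top (a point): Centre of the top end of the taller carton, 140 mm from its origin along its z.
- short_carton: Like the other carton but shorter, wider and thicker: 118 mm tall, 92 mm wide (its x), 48 mm thick (its y), about 0.22 kg. Same origin and axes, same two possible places; past balance at 22 degrees (top moved 45 mm). Whichever carton starts inside the frame is the one to tip
- short_carton_top (a point): Centre of the top end of the shorter carton, 118 mm from its origin along its z.
- jam_jar: Bystander: glass jam jar with a gold-coloured lid, 62 mm in diameter, 85 mm high, loose. Origin: centre of its underside.

How it is judged:
By the outcome, as a careful person would: the job done as asked, in the order asked, and still so for the second after the job is handed in, with the robot touching nothing.
It also fails if it takes over 40 s, if anything falls off the work surface, if the arm or the gripper's body presses on something with over 40 N, if the wrist force passes 120 N, or if a joint passes its speed limit or range.

## Robot

A 6-joint arm with a two-finger parallel gripper is mounted at the origin on the work surface; the furniture and walls round the work are solid. World frame = base frame: x ahead of the robot, y to its left, z up, the work surface at z = 0. Lengths are in m, angles in rad, forces in N, time in s.
With the tool pointing down it reaches from about 0.35 to 0.975 m from the base axis. Payload 4.9 kg.
Tool frame: the origin (TCP) lies at the very end of the fingers, on their centre line; the grasp point (between the pads) lies 19 mm behind it (ctrl.grasp_offset is the distance from the TCP to the grasp point, in m); y points along the fingers, z is the direction in which the jaws open and shut, and the axes are right-handed (so a half turn about y gives the same grasp; the last joint's range is limited). The gripper opens to 85 mm and grips with 20 to 120 N. Pads are 22 mm wide; open, the fingers measure 114 mm over their backs; the gripper's body (76 mm by 85 mm) begins 54 mm behind the grasp point. The pads swing forward as they close: fully open they stand 13 mm farther back than shut.
Start: joints at [-0.119, 0.053, 1.613, -0, 1.476, -0.119], TCP at [0.625, 0, 0.231] pointing down, gripper open.
Joint ranges: [-3.01, 3.01], [-1.01, 2.22], [0.06, 2.58], [-1.02, 4.17], [0.09, 2.62], [-3.14, 3.14]. Speed limits (rad/s): [2.57, 2.57, 3.14, 3.14, 3.14, 3.14].

## Interface

Orientations are given as a rotation vector (axis times angle).
In Python, from station import ctrl, eyes, finish_job, find_in, regions_of, pinpoint gives the robot as it stands.
- The arm moves only by the tool play_rows, never from a script. Its argument "moves" is a list of rows, each an object of numbers: "x", "y", "z": the shift along the world's x, y, z in cm; "turn": the turn about the world's z in degrees; "jaw": the finger opening in cm, from 0 to 8.54. A call has 1 to 8 rows; each row shifts and turns the commanded pose from where the row before left it; what a row does not reach is not made up. A row lasts 1/12 s, in which the tool goes at most 41.7 mm and 7.16 degrees, less where a joint would pass 70% of its speed; a pose out of reach is approached as far as the arm can. A call is refused whole if a number of a shift passes 4.17 or a number of a turn 7.16, either way. A call with a gripper value outside its range is refused whole. The fingers move at their own pace and stop on an object; "squeeze" is the grip in N (left out, the last holds). Time passes only in rows, so rows that do not move let the fingers close. It gives the time, the measured TCP pose, the force and the opening at its end, in the units of the state.
- ctrl.get_obs(): the state, without advancing time (a new reading comes with each control period).
- eyes.get_image(name): name is "scene" or "side" or "wrist"; returns a dict with "img" (384x512x3 uint8, red, green, blue), "camera_matrix" (3x3 intrinsics, pixels), "cam_to_world" (4x4, takes a point from camera to world coordinates). Camera axes: x right, y up, looking along -z (the intrinsics and any distortion apply to the point x, -y, -z); pixel columns grow to the right and rows downward; lengths in m; the calibration is good to about 2 mm. A picture is of the moment at which its call begins. There is no depth.
- finish_job(): hands the job in, once; it reports no verdict.
Trained networks look in the newest picture that a camera, given by its name, has taken for a name from the list of things; names that differ only in an ending like _2 or _b are one class to them, and where a whole thing is asked for, a point or a joint stands for the part that bears it (a point fixed in the world has none). Each returns a list of dicts, best first, with "score" (0 to 1); they miss things now and then, are a little off and sometimes report something else, mostly with a low value. They report only what shows in the picture. A call takes as long as a camera call.
- find_in(camera, query): "point" ([column, row] in pixels, amid what is visible of it).
- regions_of(camera, query): "pixels" (384x512 bool, what is visible of it) and "point" ([column, row] in pixels, amid what is visible of it).
- pinpoint(camera, query): "point" ([column, row] in pixels: a listed point, or the origin of a listed thing).
The state is a dict: "t": time; "q": joint angles; "dq": joint speeds; "effort": joint torques, N m; "tool_pos": TCP position; "tool_rot": TCP orientation; "contact_force": force on the tool from outside, world axes, zero at the start; "wrist_torque": the same for the moment, N m; "opening": finger opening in m.
Only numpy, scipy, OpenCV 4.12 (cv2) and the standard library are available. Lean on these libraries where they do the work, as an engineer would, in place of code of your own. Each camera call takes 0.05 s, during which the arm holds its last target.

## Working session

There is one attempt and no reset: what is moved stays moved. The work goes in short steps, Python scripts to look and compute and a tool call to move; the robot and the scene stay as the last step left them, time stands still between calls to the robot, and variables do not carry over. Pictures are saved under pics/ and viewed, and the job is handed in when it is done.

Besides the shell and the picture viewer there is one more tool, called as name(argument=value, ...) on one line, values as JSON. play_rows: Moves the arm, as the interface text tells. Its arguments: {"type":"object","properties":{"moves":{"type":"array"},"squeeze":{"type":"number"}},"required":["moves"]}

```bash
ls; mkdir -p pics; cat > h.py <<'E'
import numpy as np, cv2
from station import ctrl, eyes, finish_job, find_in, regions_of, pinpoint
def ray(im,p):
    K=np.array(im["camera_matrix"]);T=np.array(im["cam_to_world"])
    d=np.linalg.inv(K)@np.array([p[0],p[1],1.0]); d=np.array([d[0],-d[1],-d[2]])
    d=T[:3,:3]@d; return T[:3,3],d/np.linalg.norm(d)
def atz(im,p,z):
    o,d=ray(im,p); return o+d*(z-o[2])/d[2]
def tri(rs):
    A=0;b=0
    for o,d in rs:
        P=np.eye(3)-np.outer(d,d);A=A+P;b=b+P@o
    x=np.linalg.solve(A,b); return x,[np.linalg.norm((np.eye(3)-np.outer(d,d))@(x-o)) for o,d in rs]
def proj(im,X):
    K=np.array(im["camera_matrix"]);T=np.array(im["cam_to_world"])
    c=T[:3,:3].T@(np.array(X)-T[:3,3]); u=K@np.array([c[0],-c[1],-c[2]]); return u[:2]/u[2]
def save(im,n): cv2.imwrite(n,cv2.cvtColor(im["img"],cv2.COLOR_RGB2BGR))
E
python3 - <<'E'
from h import *
ims={}
for c in ["scene","side","wrist"]:
    ims[c]=eyes.get_image(c); save(ims[c],f"pics/{c}0.png")
    for q in ["label_place","stop_face","tall_carton","tall_carton_top","short_carton","short_carton_top","jam_jar"]:
        r=pinpoint(c,q)
        print(c,q,[(np.round(a["point"],1).tolist(),round(a["score"],2)) for a in r[:2]])
o=ctrl.get_obs();print(o["t"],o["tool_pos"],o["tool_rot"],o["contact_force"])
E
```

```text
pics
scene label_place [([237.2, 238.3], 0.67)]
scene stop_face [([203.1, 250.1], 0.69)]
scene tall_carton [([179.7, 266.2], 0.98)]
scene tall_carton_top [([169.7, 217.4], 0.73)]
scene short_carton [([256.5, 224.7], 0.76)]
scene short_carton_top [([256.4, 189.7], 0.77)]
scene jam_jar [([327.2, 207.9], 0.8)]
side label_place [([234.2, 237.4], 0.63)]
side stop_face [([219.7, 254.4], 0.88)]
side tall_carton [([213.2, 273.3], 0.92)]
side tall_carton_top [([211.5, 271.0], 0.66), ([208.3, 220.1], 0.65)]
side short_carton [([245.0, 226.4], 0.66)]
side short_carton_top [([243.0, 189.0], 0.73)]
side jam_jar [([282.8, 195.5], 0.9)]
wrist label_place [([102.7, 114.3], 0.93)]
wrist stop_face []
wrist tall_carton []
wrist tall_carton_top []
wrist short_carton [([103.7, 182.4], 0.97)]
wrist short_carton_top []
wrist jam_jar []
1.2 [ 6.24978002e-01 -1.85390597e-06  2.31283212e-01] [-1.20921477  1.20923369 -1.20918972] [-0.20326708 -0.44822369  0.4020519 ]
```

```bash
python3 - <<'E'
import cv2,numpy as np
a=[cv2.imread(f"pics/{c}0.png") for c in ["scene","side","wrist"]]
cv2.imwrite("pics/m0.png",np.hstack([cv2.resize(a[0][120:320,100:400],(780,520))]))
cv2.imwrite("pics/m1.png",np.hstack([cv2.resize(a[1][120:320,100:400],(780,520))]))
E
```

```text
(no output)
```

View pics/scene0.png

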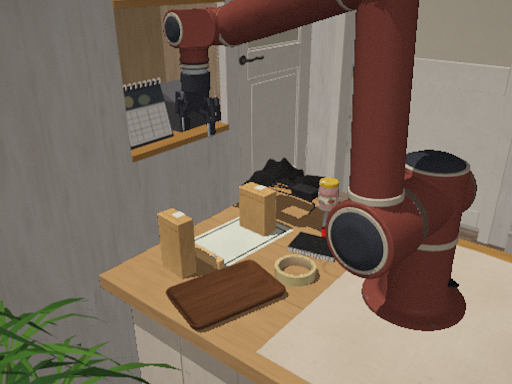

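View pics/side0.png

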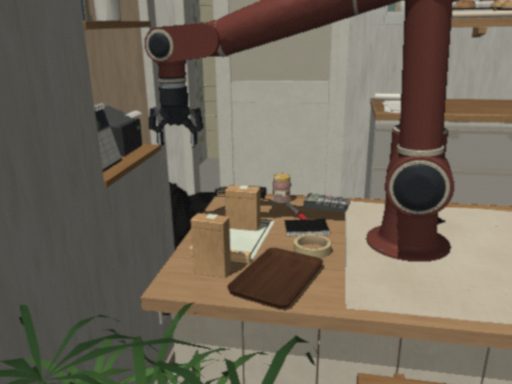

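View pics/wrist0.png

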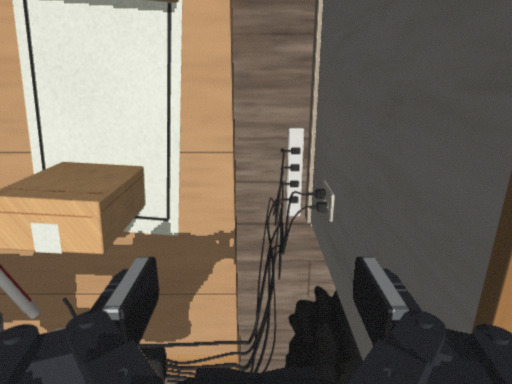

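```bash
python3 - <<'E'
from h import *
P={}
I={c:eyes.get_image(c) for c in ["scene","side","wrist"]}
S={"label":([237.2,238.3],[234.2,237.4]),"stop":([203.1,250.1],[219.7,254.4]),"tall":([179.7,266.2],[213.2,273.3]),"talltop":([169.7,217.4],[208.3,220.1]),"short":([256.5,224.7],[245,226.4]),"shorttop":([256.4,189.7],[243,189]),"jar":([327.2,207.9],[282.8,195.5])}
for k,(a,b) in S.items():
    x,e=tri([ray(I["scene"],a),ray(I["side"],b)]); print(k,x.round(4),np.round(e,4), atz(I["scene"],a,0).round(4),atz(I["side"],b,0).round(4))
for p in ([102.7,114.3],[103.7,182.4]): print(atz(I["wrist"],p,0))
for c in I: print(c,np.array(I[c]["cam_to_world"]).round(3).tolist(),I[c]["camera_matrix"][0][0])
E
```

```text
label [ 0.4631  0.0381 -0.0031] [0.0003 0.0003] [0.46   0.0415 0.    ] [0.4613 0.0449 0.    ]
stop [0.4766 0.1505 0.0053] [0.0039 0.0039] [0.4884 0.1392 0.    ] [0.4761 0.1484 0.    ]
tall [4.722e-01 2.330e-01 1.000e-04] [0.0059 0.0059] [0.4804 0.2256 0.    ] [0.4676 0.2434 0.    ]
talltop [0.4717 0.2491 0.1413] [0.0013 0.0013] [0.6888 0.0713 0.    ] [ 0.5649 -0.0589  0.    ]
short [ 0.4462 -0.0226  0.0108] [0.0063 0.0063] [ 0.4673 -0.0481  0.    ] [ 0.4464 -0.0318  0.    ]
shorttop [ 0.449  -0.026   0.1184] [0.0006 0.0006] [ 0.6161 -0.2318  0.    ] [ 0.5175 -0.3457  0.    ]
jar [ 0.3603 -0.2427  0.0161] [0.0063 0.0063] [ 0.3686 -0.2595  0.    ] [ 0.3695 -0.3019  0.    ]
[0.46017975 0.043266   0.        ]
[ 4.50409256e-01 -3.33371782e-02 -5.55111512e-17]
scene [[-0.784, 0.263, -0.562, -0.262], [-0.62, -0.332, 0.71, 0.85], [-0.0, 0.906, 0.423, 0.626], [0.0, 0.0, 0.0, 1.0]] 474.7078294890153
side [[-0.98, 0.052, -0.193, 0.192], [-0.199, -0.342, 0.918, 1.171], [-0.018, 0.938, 0.346, 0.558], [0.0, 0.0, 0.0, 1.0]] 462.2583215823677
wrist [[1.0, 0.001, -0.0, 0.624], [-0.001, 0.948, 0.317, 0.081], [0.001, -0.317, 0.948, 0.374], [0.0, 0.0, 0.0, 1.0]] 341.1503041502589
```

```bash
python3 - <<'E'
import cv2
a=cv2.imread("pics/wrist0.png"); cv2.imwrite("pics/w0z.png",cv2.resize(a[140:270,0:200],None,fx=4,fy=4,interpolation=cv2.INTER_CUBIC))
E
```

```text
(no output)
```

View pics/w0z.png

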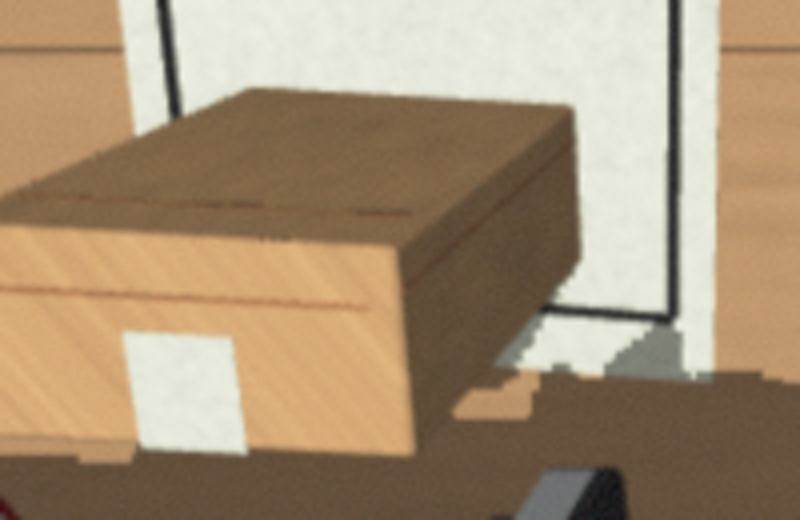

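```bash
python3 - <<'E'
from h import *
im=eyes.get_image("wrist")
for p in ([169,10],[168,219],[27,10],[45,175]): print(p,atz(im,p,0).round(4))
a=im["img"].astype(int).sum(2)
for r in (20,60,100,140,180,200):
    row=a[r,:230]; 
    for lo,hi in((15,60),(150,180)):
        c=lo+row[lo:hi].argmin(); print(r,c,row[c],atz(im,[c,r],0).round(4))
E
```

```text
[169, 10] [0.5396 0.1437 0.    ]
[168, 219] [ 0.5204 -0.0789  0.    ]
[27, 10] [0.4002 0.1438 0.    ]
[45, 175] [ 0.3848 -0.0245  0.    ]
20 26 140 [0.3973 0.1349 0.    ]
20 169 173 [0.5389 0.1348 0.    ]
60 31 122 [0.3945 0.0979 0.    ]
60 169 164 [0.5359 0.0978 0.    ]
100 36 145 [0.3915 0.0582 0.    ]
100 168 157 [0.5316 0.0581 0.    ]
140 40 128 [0.3872 0.0156 0.    ]
140 168 147 [0.5282 0.0154 0.    ]
180 59 290 [ 0.3997 -0.0304  0.    ]
180 168 133 [ 0.5244 -0.0305  0.    ]
200 56 477 [ 0.3917 -0.0548  0.    ]
200 168 151 [ 0.5224 -0.0549  0.    ]
```

```bash
python3 - <<'E'
from h import *
im=eyes.get_image("wrist")
for p,z in (([0,195.7],.118),([100,201.5],.118),([103.5,253.6],.118),([62.5,162],0),([143.2,166.7],0),([145,205],0)): print(p,atz(im,p,z).round(4))
T=np.array([[.996,-.086],[.086,.996]]);c=np.array([.4606,.0417])
E
```

```text
[0, 195.7] [ 0.4211 -0.0082  0.118 ]
[100, 201.5] [ 0.4999 -0.0132  0.118 ]
[103.5, 253.6] [ 0.4961 -0.06    0.118 ]
[62.5, 162] [ 0.4075 -0.0093  0.    ]
[143.2, 166.7] [ 0.4977 -0.0148  0.    ]
[145, 205] [ 0.4949 -0.0611  0.    ]
```

play_rows(moves=[{"x": -3.6,"y": -1.9,"turn": -1,"jaw": 5},{"x": -3.6,"y": -1.9,"turn": -1,"jaw": 5},{"x": -3.6,"y": -1.9,"turn": -1,"jaw": 5},{"x": -3.6,"y": -1.9,"turn": -1,"jaw": 5},{"x": -3.5,"y": -2.4,"turn": -0.5,"jaw": 5},{"y": -0.5},{},{}])

```text
invalid input
```

```bash
python3 - <<'E'
from h import *
o=ctrl.get_obs();print(o["t"],o["tool_pos"].round(4),o["opening"],o["contact_force"])
im=eyes.get_image("wrist"); save(im,"pics/w1.png")
E
```

```text
1.45 [0.625  0.     0.2313] 0.08528994253204121 [-0.35260731  0.13178417  0.42591515]
```

View pics/w1.png

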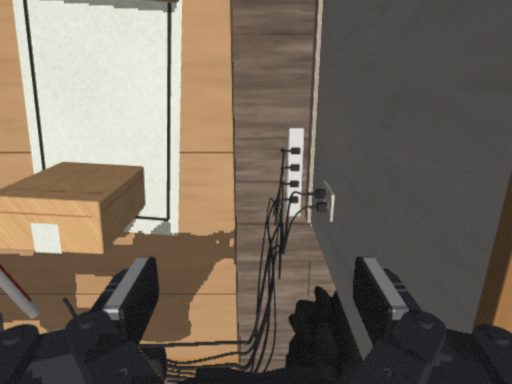

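The picture is unchanged: the carton's top is still at about (50,220), because the call was refused. I'll send complete rows.

play_rows(moves=[{"x": -3.6,"y": -1.9,"z": 0,"turn": -1,"jaw": 5},{"x": -3.6,"y": -1.9,"z": 0,"turn": -1,"jaw": 5},{"x": -3.6,"y": -1.9,"z": 0,"turn": -1,"jaw": 5},{"x": -3.6,"y": -1.9,"z": 0,"turn": -1,"jaw": 5},{"x": -3.5,"y": -2.4,"z": 0,"turn": -0.5,"jaw": 5},{"x": 0,"y": -0.5,"z": 0,"turn": 0,"jaw": 5},{"x": 0,"y": 0,"z": 0,"turn": 0,"jaw": 5}])

```text
t: 2.08
tool_pos: [0.4456, -0.1057, 0.2315]
tool_rot: [-1.169, 1.268, -1.27]
contact_force: [-0.2, 0.5, -0.1]
opening: 0.0498
```

```bash
python3 - <<'E'
from h import *
o=ctrl.get_obs();print(o["t"],o["tool_pos"].round(4),o["opening"],o["contact_force"])
im=eyes.get_image("wrist"); save(im,"pics/w2.png")
E
```

```text
2.0833 [ 0.4456 -0.1057  0.2315] 0.049846316499737725 [-0.17341304  0.53428569 -0.090889  ]
```

View pics/w2.png

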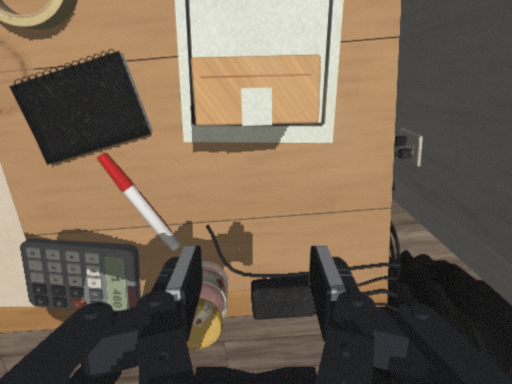

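The wrist picture shows the carton's top at (193–322, 54–126), the jar at about (205,300) beside the left finger, and a black box at (285,295). I'll measure all three before going down.

```bash
python3 - <<'E'
from h import *
im=eyes.get_image("wrist")
a=cv2.cvtColor(im["img"],cv2.COLOR_RGB2BGR)
cv2.imwrite("pics/w2z.png",cv2.resize(a[30:150,170:350],None,fx=4,fy=4,interpolation=cv2.INTER_CUBIC))
cv2.imwrite("pics/w2j.png",cv2.resize(a[220:384,130:370],None,fx=3,fy=3,interpolation=cv2.INTER_CUBIC))
print("lid",atz(im,[206,328],.085),"jar base top",atz(im,[215,265],0))
print("box",[atz(im,p,.0).round(3).tolist() for p in ([252,280],[316,275],[316,315])])
print("pen end",atz(im,[178,245],0))
s=pinpoint("wrist","jam_jar");print(s)
print(ctrl.get_obs()["t"])
E
```

```text
lid [ 0.38201887 -0.26542769  0.085     ] jar base top [ 0.38478684 -0.24199638  0.        ]
box [[0.429, -0.267, 0.0], [0.51, -0.267, 0.0], [0.509, -0.327, 0.0]]
pen end [ 0.34299775 -0.21065471  0.        ]
[{'point': [202.0, 279.7], 'score': 0.72}]
2.2333
```

View pics/w2z.png

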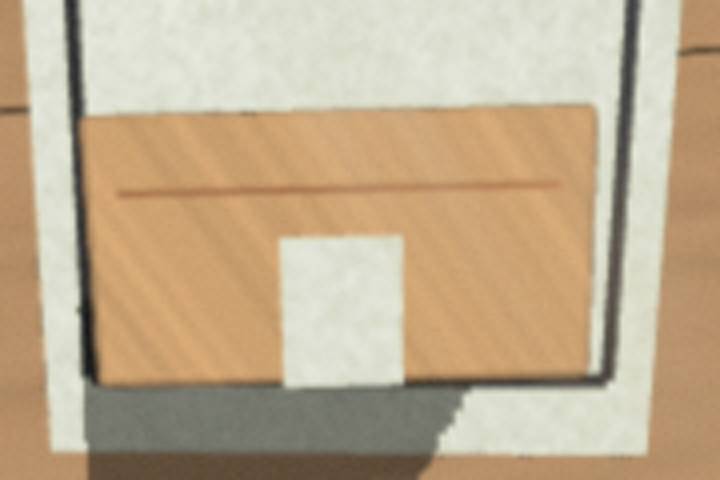

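View pics/w2j.png

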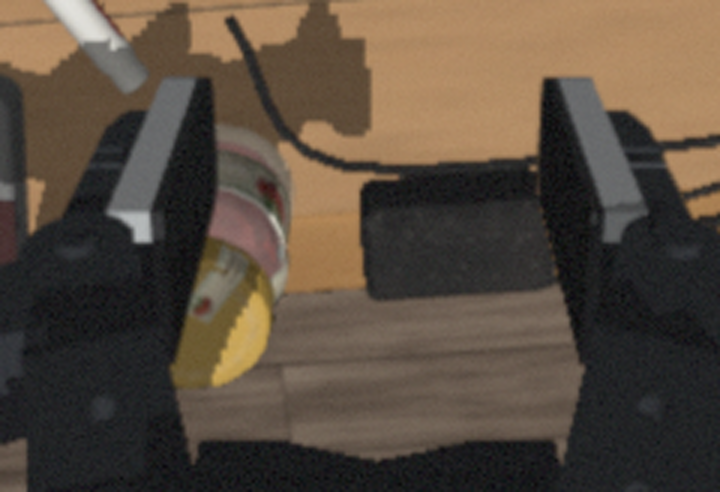

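```bash
python3 - <<'E'
from h import *
im=eyes.get_image("wrist")
P=np.array([atz(im,p,.118) for p in ([190,59.2],[318.7,56.2],[317,123.7],[194.5,126.2])]);print(P.round(4),P.mean(0).round(4))
L=np.array([atz(im,p,0) for p in ([187.3,30],[328,30],[321.5,125.2],[193,125.2])]);print(L.round(4))
E
```

```text
[[ 0.4084 -0.0078  0.118 ]
 [ 0.4986 -0.013   0.118 ]
 [ 0.4965 -0.0598  0.118 ]
 [ 0.4053 -0.0544  0.118 ]] [ 0.4522 -0.0338  0.118 ]
[[ 0.3891  0.0265  0.    ]
 [ 0.5294  0.0155  0.    ]
 [ 0.5213 -0.0786  0.    ]
 [ 0.3819 -0.0675  0.    ]]
```

play_rows(moves=[{"x": 0.2,"y": 0,"z": -3.3,"turn": 1,"jaw": 5},{"x": 0,"y": 0,"z": -3.3,"turn": 0,"jaw": 5},{"x": 0,"y": 0,"z": -3.3,"turn": 0,"jaw": 5},{"x": 0,"y": 0,"z": -3.2,"turn": 0,"jaw": 5},{"x": 0,"y": 1.5,"z": 0,"turn": 0,"jaw": 5},{"x": 0,"y": 0.8,"z": 0,"turn": 0,"jaw": 5},{"x": 0,"y": 0.4,"z": 0,"turn": 0,"jaw": 5}])

```text
t: 2.87
tool_pos: [0.4493, -0.0762, 0.1003]
tool_rot: [-1.181, 1.253, -1.252]
contact_force: [0.5, -0.3, 0.6]
opening: 0.0499
```

play_rows(moves=[{"x": 0,"y": 0.4,"z": 0,"turn": 0,"jaw": 5},{"x": 0,"y": 0.4,"z": 0,"turn": 0,"jaw": 5},{"x": 0,"y": 0.4,"z": 0,"turn": 0,"jaw": 5}])

```text
t: 3.12
tool_pos: [0.4498, -0.0656, 0.1018]
tool_rot: [-1.179, 1.251, -1.256]
contact_force: [-0.4, -1.1, 0.6]
opening: 0.0499
```

```bash
python3 - <<'E'
from h import *
for c in ["scene","side"]:
    im=eyes.get_image(c); cv2.imwrite(f"pics/{c}1.png",cv2.resize(cv2.cvtColor(im["img"],cv2.COLOR_RGB2BGR)[120:300,140:340],None,fx=2,fy=2))
a=[cv2.imread(f"pics/{c}1.png") for c in ["scene","side"]]
cv2.imwrite("pics/b1.png",np.hstack(a))
print(ctrl.get_obs()["contact_force"])
E
```

```text
[-0.27558086 -0.94511308  0.06668414]
```

View pics/b1.png

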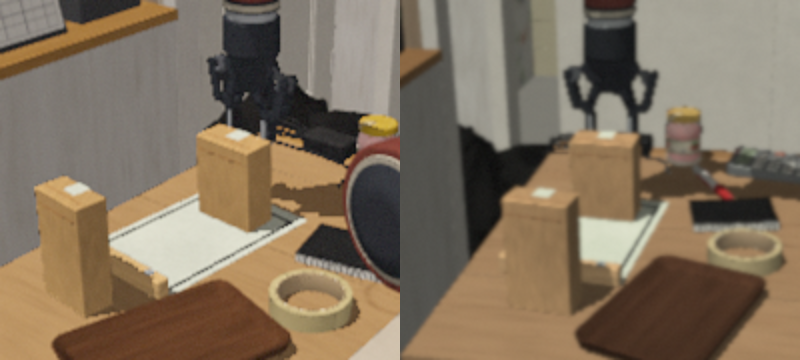

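The pictures show the fingers just meeting the upright carton's back near its top, (235,135) in the left half, with the jar well clear. I'll topple it now.

play_rows(moves=[{"x": 0.03,"y": 0.5,"z": 0,"turn": 0,"jaw": 5},{"x": 0.03,"y": 0.5,"z": 0,"turn": 0,"jaw": 5},{"x": 0.03,"y": 0.5,"z": 0,"turn": 0,"jaw": 5},{"x": 0.03,"y": 0.5,"z": 0,"turn": 0,"jaw": 5}])

```text
t: 3.55
tool_pos: [0.4497, -0.0451, 0.1003]
tool_rot: [-1.18, 1.254, -1.254]
contact_force: [0.0, -0.8, -0.4]
opening: 0.0499
```

```bash
python3 - <<'E'
from h import *
for c in ["scene","side"]:
    im=eyes.get_image(c); cv2.imwrite(f"pics/{c}2.png",cv2.resize(cv2.cvtColor(im["img"],cv2.COLOR_RGB2BGR)[120:300,140:340],None,fx=2,fy=2))
a=[cv2.imread(f"pics/{c}2.png") for c in ["scene","side"]]
cv2.imwrite("pics/b2.png",np.hstack(a))
print(ctrl.get_obs()["contact_force"])
E
```

```text
[ 0.78014126 -0.89664238 -0.21329614]
```

View pics/b2.png

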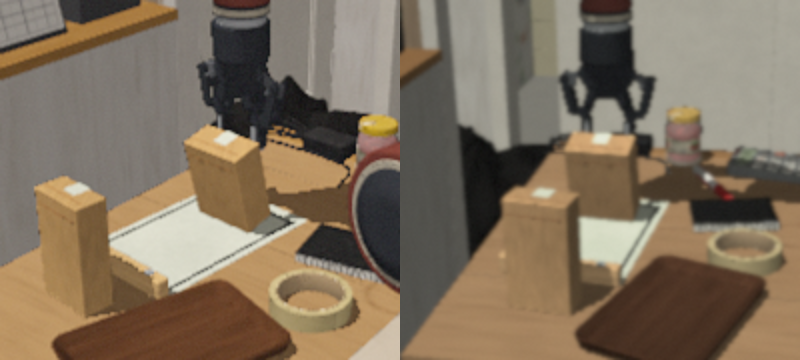

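The carton is leaning about its front bottom edge, (235,215) in the left half, without sliding.

play_rows(moves=[{"x": 0.03,"y": 0.5,"z": 0,"turn": 0,"jaw": 5},{"x": 0.03,"y": 0.5,"z": 0,"turn": 0,"jaw": 5},{"x": 0.03,"y": 0.5,"z": 0,"turn": 0,"jaw": 5},{"x": 0.03,"y": 0.5,"z": 0,"turn": 0,"jaw": 5},{"x": 0.03,"y": 0.5,"z": 0,"turn": 0,"jaw": 5},{"x": 0.03,"y": 0.4,"z": 0,"turn": 0,"jaw": 5},{"x": 0,"y": 0,"z": 0,"turn": 0,"jaw": 5},{"x": 0,"y": 0,"z": 0,"turn": 0,"jaw": 5}])

```text
t: 4.32
tool_pos: [0.4516, -0.0163, 0.1003]
tool_rot: [-1.18, 1.254, -1.254]
contact_force: [-0.3, -0.3, 1.3]
opening: 0.0498
```

```bash
python3 - <<'E'
from h import *
for c in ["scene","side"]:
    im=eyes.get_image(c); cv2.imwrite(f"pics/{c}3.png",cv2.resize(cv2.cvtColor(im["img"],cv2.COLOR_RGB2BGR)[120:300,140:340],None,fx=2,fy=2))
a=[cv2.imread(f"pics/{c}3.png") for c in ["scene","side"]]
cv2.imwrite("pics/b3.png",np.hstack(a))
print(ctrl.get_obs()["contact_force"])
E
```

```text
[0.88235003 0.0701072  0.10467688]
```

View pics/b3.png

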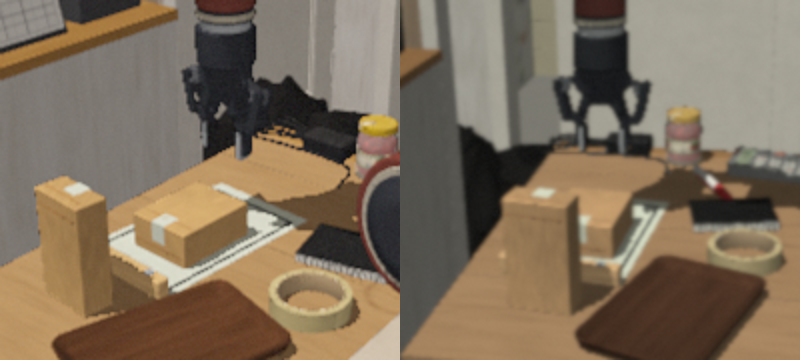

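The carton lies flat in the frame, with its end at about (190,215) in the left half. I'll back off and measure with the wrist camera.

play_rows(moves=[{"x": 0,"y": -3,"z": 2,"turn": -0.6,"jaw": 5},{"x": -0.3,"y": -3,"z": 2,"turn": -0.6,"jaw": 5},{"x": 0,"y": 0,"z": 0,"turn": 0,"jaw": 5}])

```text
t: 4.67
tool_pos: [0.451, -0.0809, 0.1449]
tool_rot: [-1.165, 1.265, -1.279]
contact_force: [-0.6, -0.1, 0.8]
opening: 0.05
```

```bash
python3 - <<'E'
from h import *
im=eyes.get_image("wrist"); save(im,"pics/w3.png")
np.save("w3K.npy",im["camera_matrix"]);np.save("w3T.npy",im["cam_to_world"])
E
```

```text
(no output)
```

View pics/w3.png

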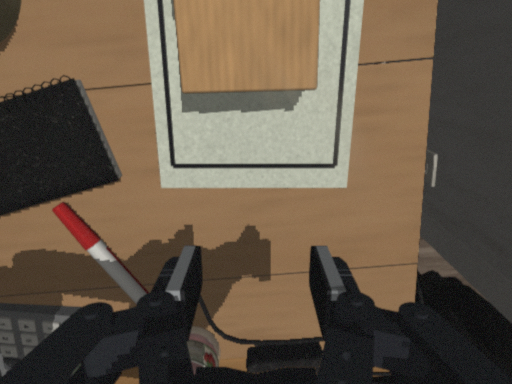

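The carton's bottom end shows as the edge from (182,92) to (316,89), centred between the frame lines at about x=170 and x=340.

```bash
python3 - <<'E'
from h import *
im={"camera_matrix":np.load("w3K.npy"),"cam_to_world":np.load("w3T.npy")}
c=np.array([.4606,.0417])
for y0,L in ((4.85,0),):
    a=np.radians(y0);R=np.array([[np.cos(a),-np.sin(a)],[np.sin(a),np.cos(a)]])
    for p,z in (([182.5,92.5],.048),([316.5,89.5],.048),([177.5,10],.048),([319.5,10],.048),([173,165],0),([336,166],0)):
        w=atz(im,p,z)[:2]; print(p,w.round(4),(R@(w-c)).round(4))
E
```

```text
[182.5, 92.5] [ 0.4082 -0.006 ] [-0.0482 -0.052 ]
[316.5, 89.5] [ 0.4984 -0.0119] [ 0.0422 -0.0502]
[177.5, 10] [0.4128 0.0436] [-0.0478 -0.0022]
[319.5, 10] [0.5017 0.036 ] [ 0.0414 -0.0022]
[173, 165] [ 0.3811 -0.0664] [-0.0701 -0.1145]
[336, 166] [ 0.5219 -0.0799] [ 0.0714 -0.116 ]
```

play_rows(moves=[{"x": -0.3,"y": 0,"z": -4,"turn": -0.2,"jaw": 5},{"x": 0,"y": 0,"z": -4,"turn": 0,"jaw": 5},{"x": 0,"y": 0,"z": -3,"turn": 0,"jaw": 5},{"x": 0,"y": 0,"z": -1.3,"turn": 0,"jaw": 5},{"x": 0.17,"y": 2,"z": 0,"turn": 0,"jaw": 5},{"x": 0.13,"y": 1.5,"z": 0,"turn": 0,"jaw": 5},{"x": 0.08,"y": 1,"z": 0,"turn": 0,"jaw": 5},{"x": 0.03,"y": 0.4,"z": 0,"turn": 0,"jaw": 5}])

```text
t: 5.38
tool_pos: [0.4491, -0.026, 0.0166]
tool_rot: [-1.169, 1.272, -1.27]
contact_force: [0.9, 0.5, 0.8]
opening: 0.05
```

play_rows(moves=[{"x": 0.03,"y": 0.4,"z": 0,"turn": 0,"jaw": 5},{"x": 0.04,"y": 0.4,"z": 0,"turn": 0,"jaw": 5},{"x": 0.03,"y": 0.4,"z": 0,"turn": 0,"jaw": 5},{"x": 0.04,"y": 0.4,"z": 0,"turn": 0,"jaw": 5},{"x": 0.03,"y": 0.4,"z": 0,"turn": 0,"jaw": 5},{"x": 0.04,"y": 0.4,"z": 0,"turn": 0,"jaw": 5}])

```text
t: 5.88
tool_pos: [0.452, -0.0035, 0.0174]
tool_rot: [-1.167, 1.272, -1.273]
contact_force: [-0.7, -0.8, 0.1]
opening: 0.0499
```

```bash
python3 - <<'E'
from h import *
for c in ["scene","side"]:
    im=eyes.get_image(c); cv2.imwrite(f"pics/{c}4.png",cv2.resize(cv2.cvtColor(im["img"],cv2.COLOR_RGB2BGR)[120:300,140:340],None,fx=2,fy=2))
a=[cv2.imread(f"pics/{c}4.png") for c in ["scene","side"]]
cv2.imwrite("pics/b4.png",np.hstack(a))
o=ctrl.get_obs();print(o["contact_force"],o["tool_pos"])
E
```

```text
[0.17123111 0.17311817 0.63819745] [ 0.45198125 -0.00308796  0.01741416]
```

View pics/b4.png

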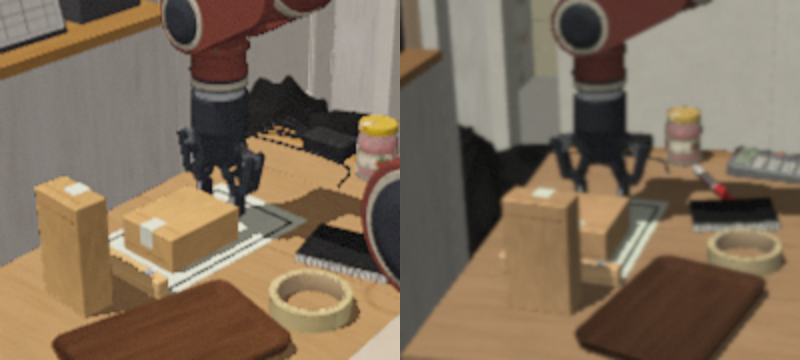

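The carton slides along the frame, square to it, with the bar at about (135,270). I'll continue and slow down near the bar.

play_rows(moves=[{"x": 0.03,"y": 0.4,"z": 0,"turn": 0,"jaw": 5},{"x": 0.04,"y": 0.4,"z": 0,"turn": 0,"jaw": 5},{"x": 0.03,"y": 0.4,"z": 0,"turn": 0,"jaw": 5},{"x": 0.04,"y": 0.4,"z": 0,"turn": 0,"jaw": 5},{"x": 0.03,"y": 0.4,"z": 0,"turn": 0,"jaw": 5},{"x": 0.02,"y": 0.3,"z": 0,"turn": 0,"jaw": 5},{"x": 0.02,"y": 0.2,"z": 0,"turn": 0,"jaw": 5}])

```text
t: 6.57
tool_pos: [0.454, 0.0218, 0.0174]
tool_rot: [-1.168, 1.271, -1.272]
contact_force: [-0.8, -2.6, 1.6]
opening: 0.05
```

play_rows(moves=[{"x": 0.02,"y": 0.2,"z": 0,"turn": 0,"jaw": 5},{"x": 0.01,"y": 0.1,"z": 0,"turn": 0,"jaw": 5},{"x": 0.01,"y": 0.1,"z": 0,"turn": 0,"jaw": 5}])

```text
t: 6.82
tool_pos: [0.4544, 0.0254, 0.0174]
tool_rot: [-1.168, 1.272, -1.272]
contact_force: [0.7, -2.0, 1.2]
opening: 0.0502
```

play_rows(moves=[{"x": 0.02,"y": 0.2,"z": 0,"turn": 0,"jaw": 5},{"x": 0.01,"y": 0.1,"z": 0,"turn": 0,"jaw": 5}])

```text
t: 6.98
tool_pos: [0.4547, 0.0285, 0.0174]
tool_rot: [-1.168, 1.272, -1.272]
contact_force: [-0.7, -3.5, 3.4]
opening: 0.05
```

play_rows(moves=[{"x": 0.01,"y": 0.1,"z": 0,"turn": 0,"jaw": 5},{"x": 0.01,"y": 0.1,"z": 0,"turn": 0,"jaw": 5}])

```text
t: 7.15
tool_pos: [0.4547, 0.0285, 0.0174]
tool_rot: [-1.172, 1.269, -1.275]
contact_force: [-2.8, -14.7, 4.1]
opening: 0.0499
```

```bash
python3 - <<'E'
from h import *
for c in ["scene","side"]:
    im=eyes.get_image(c); cv2.imwrite(f"pics/{c}5.png",cv2.resize(cv2.cvtColor(im["img"],cv2.COLOR_RGB2BGR)[200:280,160:260],None,fx=4,fy=4,interpolation=cv2.INTER_CUBIC))
a=[cv2.imread(f"pics/{c}5.png") for c in ["scene","side"]]
cv2.imwrite("pics/b5.png",np.hstack(a))
o=ctrl.get_obs();print(o["contact_force"],o["tool_pos"])
E
```

```text
[ -1.84167663 -10.81297399   4.06921216] [0.45469166 0.02848214 0.01746335]
```

View pics/b5.png

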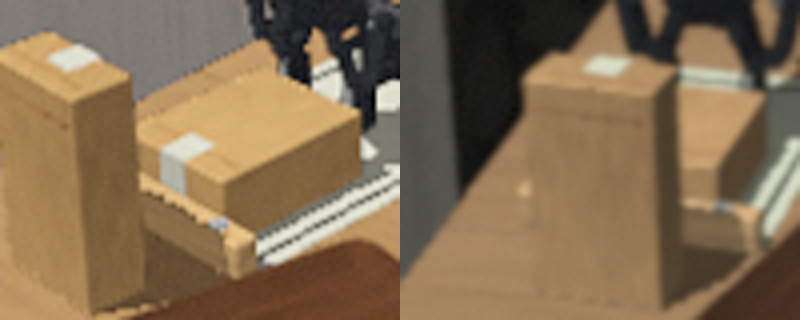

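The force rose to 15 N at TCP y=0.0285 (0.029 predicted), and the picture shows the carton's end against the bar at about (200,200). I'll back straight off, lift, and check.

play_rows(moves=[{"x": -0.03,"y": -0.4,"z": 0,"turn": 0,"jaw": 5},{"x": -0.1,"y": -1.2,"z": 0,"turn": 0,"jaw": 5},{"x": -0.2,"y": -2.5,"z": 0,"turn": 0,"jaw": 5},{"x": 0,"y": -1,"z": 3.5,"turn": 0,"jaw": 5},{"x": 0,"y": 0,"z": 4,"turn": 0,"jaw": 5},{"x": 0,"y": 0,"z": 4,"turn": 0,"jaw": 5},{"x": 0,"y": 0,"z": 4,"turn": 0,"jaw": 5},{"x": 0,"y": 0,"z": 4,"turn": 0,"jaw": 5}])

```text
t: 7.92
tool_pos: [0.4509, -0.02, 0.2137]
tool_rot: [-1.166, 1.273, -1.271]
contact_force: [1.3, -0.6, -0.3]
opening: 0.05
```

play_rows(moves=[{"x": 0,"y": 3,"z": 4,"turn": 0,"jaw": 5},{"x": 0,"y": 4,"z": 2,"turn": 0,"jaw": 5},{"x": 0,"y": 4,"z": 0,"turn": 0,"jaw": 5},{"x": 0,"y": 4,"z": 0,"turn": 0,"jaw": 5},{"x": 0,"y": 0,"z": 0,"turn": 0,"jaw": 5},{"x": 0,"y": 0,"z": 0,"turn": 0,"jaw": 5}])

```text
t: 8.42
tool_pos: [0.4509, 0.1239, 0.2638]
tool_rot: [-1.17, 1.27, -1.267]
contact_force: [0.8, -0.2, -0.8]
opening: 0.0499
```

```bash
python3 - <<'E'
from h import *
im=eyes.get_image("wrist"); save(im,"pics/w6.png")
np.save("w6K.npy",im["camera_matrix"]);np.save("w6T.npy",im["cam_to_world"])
save(eyes.get_image("scene"),"pics/s6.png")
E
```

```text
(no output)
```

View pics/w6.png

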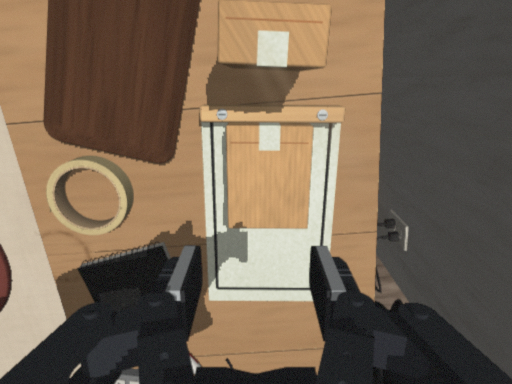

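View pics/s6.png

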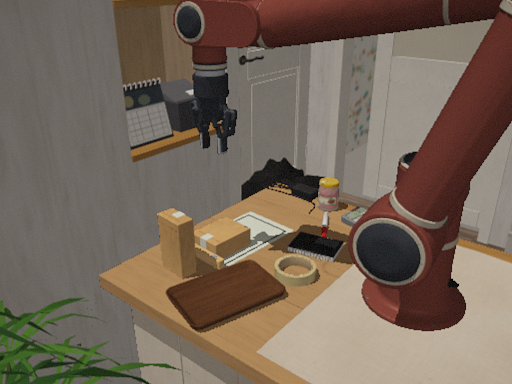

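The wrist picture shows the carton at (226–312, 124–229), flush to the bar at row 122, between the frame lines. The tall carton is still standing at (275,35).

```bash
python3 - <<'E'
from h import *
im={"camera_matrix":np.load("w6K.npy"),"cam_to_world":np.load("w6T.npy")}
a=cv2.imread("pics/w6.png");cv2.imwrite("pics/w6z.png",cv2.resize(a[95:250,190:350],None,fx=4,fy=3.8,interpolation=cv2.INTER_CUBIC))
c=np.array([.4606,.0417]);t=np.radians(4.85);R=np.array([[np.cos(t),-np.sin(t)],[np.sin(t),np.cos(t)]])
for p,z in (([227,229],.048),([309,229],.048),([226,124.5],.048),([312,124.5],.048),([201,122],.025),([343,121],.025),([217.5,288],0),([323,288],0)):
    print(p,(R@(atz(im,p,z)[:2]-c)).round(4))
E
```

```text
[227, 229] [-0.0498 -0.0037]
[309, 229] [ 0.0446 -0.0034]
[226, 124.5] [-0.0481  0.1154]
[312, 124.5] [0.0414 0.1157]
[201, 122] [-0.0777  0.1151]
[343, 121] [0.0792 0.1167]
[217.5, 288] [-0.0694 -0.1157]
[323, 288] [ 0.0772 -0.1152]
```

View pics/w6z.png

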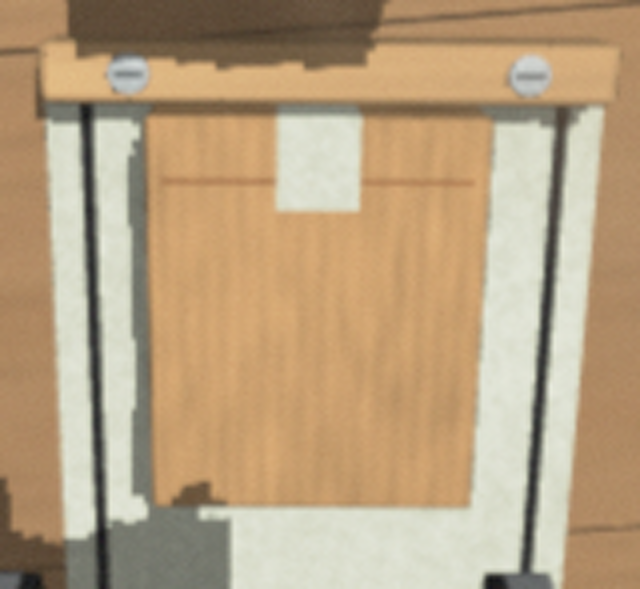

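The close-up shows the carton square to the bar and touching it: the measured ends are at y=115.5 mm and -3.5 mm, and the yaw error is about 0.2°. The hand is clear, so I'm handing in.

```bash
python3 -c "
from h import *
print(finish_job())"
```

```text
the job is handed in; nothing more can be done
None
```

The short carton was the one inside the frame. I pushed it near its top with two open fingertips, without gripping it, and it toppled flat towards the stop bar. I then pushed its bottom end along the frame until it met the bar, with a peak of about 15 N, backed straight off, and raised the hand clear. The job was handed in at about 8.5 s.

**Final position:** the wrist camera put the carton's top end at y = 115.5 mm (bar face at 115 mm) and its bottom end at -3.5 mm. It is within about 0.2° of square and about 3 mm off centre, so both sides are inside the frame.

**Other objects:** in the last pictures the tall carton still stands beyond the bar, and the jar and the rest look where they were. I checked these by eye and did not measure them.

**Failures and disagreements:** the first move call was refused as invalid, probably because some rows left values out, and nothing moved. The trained networks' origin points for the cartons and jar disagreed by about 12 mm between the scene and side cameras. I used wrist-camera corner measurements for the carton poses instead.

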